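# Feel round a clamped pot lid for an even seat

## Task

Before the pot goes on the fire, check by feel that its clamped lid sits evenly on its seal: with the gripper closed, run the fingertips lightly along the flat rim of the lid, from beside the clamp's left jaw, round the side facing the robot, to beside its right jaw (left and right as seen from the robot). Do it as one sweep without lifting off on the way, then lift away. Do not push the clamp, shift the pot or disturb the other things on the bench.

Things in the scene. Friction and masses are not known exactly. Their poses are not given: they have to be found in the camera images.
- pot: closed aluminium pot standing loose on the marble, 3 to 4.2 kg with lid and clamp; origin at the centre of its underside, z up. Its own +y points along the clamp's crossbar to the left jaw, -y to the right jaw, -x to the side facing the robot (yaw within 0.45 rad). Belly 198 mm across; loop handles below the rim on its -x and +x sides reach 137 mm from the axis, 95 mm high
- lid: aluminium lid on a silicone sealing ring: it gives straight down up to 3 mm (about 3.5 N per mm, then hard) and springs back. Same origin and axes as the pot. Its rim is a flat level ring, outer radius 112 mm, inner radius 84 mm, top face 122 mm above the pot's underside (the bench); inside that ring it rises to a shallow dome, 136 mm high at the centre
- clamp: steel lid clamp, same origin and axes as the pot, rigidly fixed: a crossbar 24 mm wide along y over the middle of the lid (underside 144 mm, top 149 mm above the bench), ending in two hooked jaws 24 mm wide that go down outside the rim at y = +/-122 mm; a central screw with a short cross handle whose top is 173 mm above the bench
- rim1 (a point): point on the top face of the lid's flat rim, 102 mm from the pot's axis (10 mm in from the edge), 24 degrees round from the left jaw (the first: nearest the left jaw)
- rim2 (a point): point on the top face of the lid's flat rim, 102 mm from the pot's axis (10 mm in from the edge), 46 degrees round from the left jaw
- rim3 (a point): point on the top face of the lid's flat rim, 102 mm from the pot's axis (10 mm in from the edge), 68 degrees round from the left jaw
- rim4 (a point): point on the top face of the lid's flat rim, 102 mm from the pot's axis (10 mm in from the edge), 90 degrees round from the left jaw (the middle of the front)
- rim5 (a point): point on the top face of the lid's flat rim, 102 mm from the pot's axis (10 mm in from the edge), 112 degrees round from the left jaw
- rim6 (a point): point on the top face of the lid's flat rim, 102 mm from the pot's axis (10 mm in from the edge), 134 degrees round from the left jaw
- rim7 (a point): point on the top face of the lid's flat rim, 102 mm from the pot's axis (10 mm in from the edge), 156 degrees round from the left jaw (the last: nearest the right jaw)
- mortar: white ceramic mortar, open upward, 128 mm across the rim, 85 mm tall; origin at the centre of its underside; a bystander, leave it alone
- pestle: white ceramic pestle lying on the bench along its own x axis, 130 mm long, up to 33 mm thick; origin at the centre of its underside; a bystander, leave it alone
- sieve: blue plastic sieve lying mouth down: dome 158 mm across and 56 mm high, flat handle reaching 179 mm from the centre along its own +x; origin at the centre of its underside; a bystander, leave it alone
- tumbler: stainless steel tumbler, upright, 77 mm across the mouth, 102 mm tall; origin at the centre of its underside; a bystander, leave it alone
- trivet: small round hard silicone trivet, 94 mm across, 10 mm thick; origin at the centre of its underside; a bystander, leave it alone
- spoon: steel spoon lying on the bench along its own x axis, 190 mm long; origin at the centre of its underside; a bystander, leave it alone
- spice_jar: small glass spice jar with a steel cap, 54 mm across, 85 mm tall; origin at the centre of its underside; a bystander, leave it alone

How it is judged (in metres and radians):
On the way, in this order (a step that is already met when the one before it is completed fails the run):
1. the fingertips touch the lid's rim beside the left jaw (TCP within 18 mm, seen from above, of rim1) (horizontal distance between the grasp point and rim1 below 0.018 m and z of the grasp point in the frame of pot below 0.152 m and contact force between the fingers and lid above 0.2 N), for 0.05 s.
2. the fingertips touch the lid's rim past the left jaw (TCP within 18 mm, seen from above, of rim2) (horizontal distance between the grasp point and rim2 below 0.018 m and z of the grasp point in the frame of pot below 0.152 m and contact force between the fingers and lid above 0.2 N), for 0.05 s.
3. the fingertips touch the lid's rim on the left of the front (TCP within 18 mm, seen from above, of rim3) (horizontal distance between the grasp point and rim3 below 0.018 m and z of the grasp point in the frame of pot below 0.152 m and contact force between the fingers and lid above 0.2 N), for 0.05 s.
4. the fingertips touch the lid's rim at the middle of the front (TCP within 18 mm, seen from above, of rim4) (horizontal distance between the grasp point and rim4 below 0.018 m and z of the grasp point in the frame of pot below 0.152 m and contact force between the fingers and lid above 0.2 N), for 0.05 s.
5. the fingertips touch the lid's rim on the right of the front (TCP within 18 mm, seen from above, of rim5) (horizontal distance between the grasp point and rim5 below 0.018 m and z of the grasp point in the frame of pot below 0.152 m and contact force between the fingers and lid above 0.2 N), for 0.05 s.
6. the fingertips touch the lid's rim short of the right jaw (TCP within 18 mm, seen from above, of rim6) (horizontal distance between the grasp point and rim6 below 0.018 m and z of the grasp point in the frame of pot below 0.152 m and contact force between the fingers and lid above 0.2 N), for 0.05 s.
7. the fingertips touch the lid's rim beside the right jaw (TCP within 18 mm, seen from above, of rim7) (horizontal distance between the grasp point and rim7 below 0.018 m and z of the grasp point in the frame of pot below 0.152 m and contact force between the fingers and lid above 0.2 N), for 0.05 s.
At the end, for the whole second after the job is handed in: After the whole front of the rim has been felt from left jaw to right jaw, the pot stands upright and at rest within 10 mm of where it was, and every bystander is within 20 mm of its place (distance of pot from where it was at the start of the episode below 0.01 m and angle between pot's own z axis and vertical below 0.03 rad and linear speed of pot below 0.005 m/s and distance of each of mortar, pestle, sieve, tumbler, trivet, spoon, spice_jar from where it was at the start of the episode below 0.02 m); the robot touches nothing.
It fails at once if the fingers press on the lid with more than 15 N (contact force between the fingers and lid above 15 N).
It fails at once if the fingers push on the clamp (over 3 N) (contact force between the fingers and clamp above 3 N).
It fails at once if the pot is lifted, tipped or shifted more than 10 mm (distance of pot from where it was at the start of the episode above 0.01 m or angle between pot's own z axis and vertical above 0.06 rad).
It fails at once if the fingers lift off over the front of the rim between its two ends: TCP 12 to 45 mm higher than when the tips touch, within 18 mm of rim2 to rim6 ((horizontal distance between the grasp point and rim2 below 0.018 m or horizontal distance between the grasp point and rim3 below 0.018 m or horizontal distance between the grasp point and rim4 below 0.018 m or horizontal distance between the grasp point and rim5 below 0.018 m or horizontal distance between the grasp point and rim6 below 0.018 m) and z of the grasp point in the frame of pot between 0.153 and 0.186 m).
It fails at once if a bystander is moved more than 20 mm or tipped over (distance of any of mortar, pestle, sieve, tumbler, trivet, spoon, spice_jar from where it was at the start of the episode above 0.02 m or angle between any of tumbler, spice_jar, mortar's own z axis and vertical above 0.3 rad).
It also fails if it takes over 56 s, if anything falls off the work surface, if the arm or the gripper's body presses on something with over 40 N, if the wrist force passes 120 N, or if a joint passes its speed limit or range.

## Robot

A 7-joint arm with a two-finger parallel gripper is mounted at the origin on the work surface. World frame = base frame: x ahead of the robot, y to its left, z up, the work surface at z = 0. Lengths are in m, angles in degrees, forces in N, time in s.
With the tool pointing down it reaches from about 0.4 to 0.9 m from the base axis. Payload 5.5 kg.
Tool frame: the origin (TCP) lies between the finger pads, 19 mm behind the fingertips; this is the grasp point; z points along the fingers, y is the line along which they close (so a half turn about z gives the same grasp; the last joint's range is limited). The gripper opens to 92 mm and grips with 3 to 60 N. Pads are 19 mm wide; open, the fingers measure 130 mm over their backs; the gripper's body (75 mm by 190 mm) begins 47 mm behind the grasp point.
Start: joints at [-56.081, 28.699, -24.465, 88.831, 12.651, 65.22, -12.049], TCP at [0.21, 0.615, 0.246] pointing down, gripper open.
Joint ranges: [-164.97, 164.97], [-17.58, 116.51], [-87.97, 89.64], [11.32, 138.91], [-80.73, 260.73], [10.89, 115.49], [-147.41, 147.41]. Speed limits (degrees/s): [147.25, 147.25, 180, 180, 180, 180, 180].

## Interface

Orientations are given as [roll, pitch, yaw] about the fixed x, y, z axes, in that order (R = Rz(yaw) Ry(pitch) Rx(roll)).
In Python, from bench import robot gives the robot as it stands. The module is installed in compiled form; this text tells all that it offers.
- The arm moves only by the tool drive_tool, never from a script. Its argument "rows" is a list of rows, each a list of 7 numbers: the shift along the tool's x, y, z in mm, then the turn, a rotation vector about the tool's x, y, z in rad, then the finger opening in mm, from 0 to 91.8. In form: [[tx, ty, tz, wx, wy, wz, grip], ...]. A call has 1 to 8 rows; each row shifts and turns the commanded pose from where the row before left it, along the tool's axes as they then stand; what a row does not reach is not made up. A row lasts 1/8 s, in which the tool goes at most 62.5 mm and 10.7 degrees, less where a joint would pass 70% of its speed; a pose out of reach is approached as far as the arm can. A call is refused whole if a number of a shift passes 62.5 or a number of a turn 0.188, either way. A call with a gripper value outside its range is refused whole. The fingers move at their own pace and stop on an object; "force" is the grip in N (left out, the last holds). Time passes only in rows, so rows that do not move let the fingers close. It gives the time, the measured TCP pose, the force, the opening and the grip force at its end, in the units of the state.
- robot.get_state(): the state, without advancing time (a new reading comes with each control period).
- robot.grab_frame(name): name is "side" or "top"; returns a dict with "pixels" (480x640x3 uint8, blue, green, red), "range_z" (480x640 float32, m along the optical axis (not along the pixel's ray), 0 where there is no reading), "intrinsics" (3x3 intrinsics, pixels), "T" (4x4, takes a point from camera to world coordinates). Camera axes: x right, y down, z forward; pixel columns grow to the right and rows downward; lengths in m; the calibration is good to about 2 mm. A picture is of the moment at which its call begins.
- robot.job_done(): hands the job in; it is judged then, once.
Trained networks look in a picture, given as the dict that the camera call returned (one of the last four; its "shot" number tells which), for a name from the list of things; names that differ only in an ending like _2 or _b are one class to them, and where a whole thing is asked for, a point or a joint stands for the part that bears it (a point fixed in the world has none). Each returns a list of dicts, best first, with "conf" (0 to 1); they miss things now and then, are a little off and sometimes report something else, mostly with a low value. They report only what shows in the picture. A call takes as long as a camera call.
- robot.boxes_of(picture, thing): "bbox" ([left, top, right, bottom] in pixels, round what is visible of it).
- robot.place_of(picture, thing): "centre" ([column, row] in pixels: a listed point, or the origin of a listed thing).
The state is a dict: "clock": time; "q": joint angles; "qvel": joint speeds; "joint_efforts": joint torques, N m; "tcp_pos": TCP position; "eef_rot": TCP orientation; "wrist_force": force on the tool from outside, world axes, zero at the start; "ft_torque": the same for the moment, N m; "width": finger opening in m; "grip_force": force on a finger pad.
Only numpy, scipy, OpenCV 4.12 (cv2) and the standard library are available. Lean on these libraries where they do the work, as an engineer would, in place of code of your own. Each camera call takes 0.05 s, during which the arm holds its last target. There are 200 camera calls.

## Working session

There is one attempt and no reset: what is moved stays moved. The work goes in short steps, Python scripts to look and compute and a tool call to move; the robot and the scene stay as the last step left them, time stands still between calls to the robot, and variables do not carry over. Pictures are saved under pics/ and viewed, at most 10 in all, crops included, and the job is handed in when it is done.

Besides the shell and the picture viewer there is one more tool, called after "Emit:" in YAML: its name, and indented under it one key for each argument. drive_tool: Moves the arm, as the interface text tells. Its arguments: {"type":"object","properties":{"rows":{"type":"array","items":{"type":"array","items":{"type":"number"}}},"force":{"type":"number"}},"required":["rows"]}

```bash
mkdir -p pics; cat > h.py <<'E'
import numpy as np, cv2
from bench import robot
def pt(f,c,z=None):
    K,T=f["intrinsics"],f["T"]; d=np.linalg.inv(K)@[c[0],c[1],1]
    if z is None:
        r=f["range_z"][int(round(c[1])),int(round(c[0]))]; p=d*r
    else:
        w=T[:3,:3]@d; p=d*(z-T[2,3])/w[2]
    return T[:3,:3]@p+T[:3,3]
E
python3 - <<'E'
from h import *
for n in ("top","side"):
    f=robot.grab_frame(n); cv2.imwrite(f"pics/{n}0.png",f["pixels"]); print(n,f["T"].round(3).tolist())
    for t,z in [("pot",0),("clamp",0)]+[(f"rim{i}",.122) for i in range(1,8)]:
        for r in robot.place_of(f,t)[:2]: print(t,r["conf"],np.round(r["centre"],1),pt(f,r["centre"],z).round(4))
s=robot.get_state();print({k:s[k] for k in("clock","tcp_pos","eef_rot","wrist_force","width")})
E
```

```text
top [[-0.009, -0.983, 0.186, 0.301], [-1.0, 0.004, -0.024, 0.012], [0.023, -0.186, -0.982, 1.208], [0.0, 0.0, 0.0, 1.0]]
pot 0.68 [288.6 228.4] [0.5471 0.0773 0.    ]
pot 0.6 [311.2 286.3] [0.3853 0.0147 0.    ]
clamp 0.93 [306.5 204.4] [0.6162 0.0271 0.    ]
rim1 0.91 [335.9 218.1] [ 0.5484 -0.0488  0.122 ]
rim1 0.9 [341.6 204.1] [ 0.5849 -0.0639  0.122 ]
rim2 0.91 [335.9 218.1] [ 0.5484 -0.0488  0.122 ]
rim2 0.9 [341.6 204.1] [ 0.5849 -0.0639  0.122 ]
rim3 0.91 [335.9 218.1] [ 0.5484 -0.0488  0.122 ]
rim3 0.9 [341.6 204.1] [ 0.5849 -0.0639  0.122 ]
rim4 0.91 [335.9 218.1] [ 0.5484 -0.0488  0.122 ]
rim4 0.9 [341.6 204.1] [ 0.5849 -0.0639  0.122 ]
rim5 0.91 [335.9 218.1] [ 0.5484 -0.0488  0.122 ]
rim5 0.9 [341.6 204.1] [ 0.5849 -0.0639  0.122 ]
rim6 0.91 [335.9 218.1] [ 0.5484 -0.0488  0.122 ]
rim6 0.9 [341.6 204.1] [ 0.5849 -0.0639  0.122 ]
rim7 0.91 [335.9 218.1] [ 0.5484 -0.0488  0.122 ]
rim7 0.9 [341.6 204.1] [ 0.5849 -0.0639  0.122 ]
side [[0.747, -0.517, 0.418, 0.015], [-0.665, -0.579, 0.472, -0.553], [-0.002, -0.631, -0.776, 1.0], [0.0, 0.0, 0.0, 1.0]]
pot 0.71 [340.2 235.2] [
[... 281 characters left out ...]
6.7] [ 0.5713 -0.075   0.122 ]
rim3 0.89 [310.5 226.8] [0.5086 0.0256 0.122 ]
rim4 0.96 [355.2 236.7] [ 0.5713 -0.075   0.122 ]
rim4 0.89 [310.5 226.8] [0.5086 0.0256 0.122 ]
rim5 0.96 [355.2 236.7] [ 0.5713 -0.075   0.122 ]
rim5 0.89 [310.5 226.8] [0.5086 0.0256 0.122 ]
rim6 0.96 [355.2 236.7] [ 0.5713 -0.075   0.122 ]
rim6 0.89 [310.5 226.8] [0.5086 0.0256 0.122 ]
rim7 0.96 [355.2 236.7] [ 0.5713 -0.075   0.122 ]
rim7 0.89 [310.5 226.8] [0.5086 0.0256 0.122 ]
{'clock': 1.0, 'tcp_pos': array([0.20985257, 0.61518614, 0.24552747]), 'eef_rot': array([ 1.79999553e+02, -2.54862264e-03,  1.61162098e+02]), 'wrist_force': array([-0.06767639, -0.1150295 ,  0.81796543]), 'width': 0.09188392285357837}
```

View pics/top0.png

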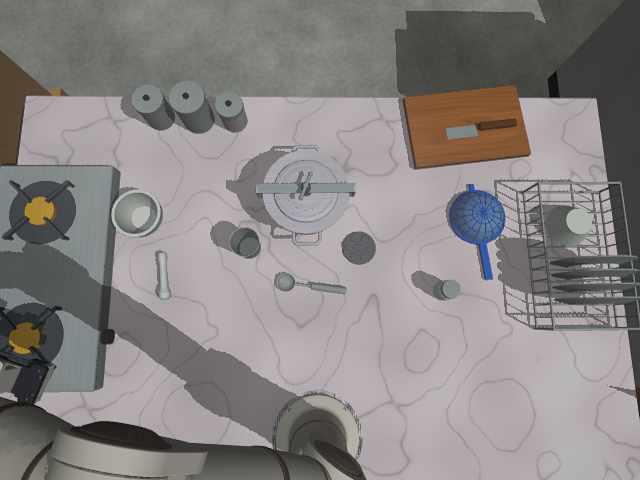

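View pics/side0.png

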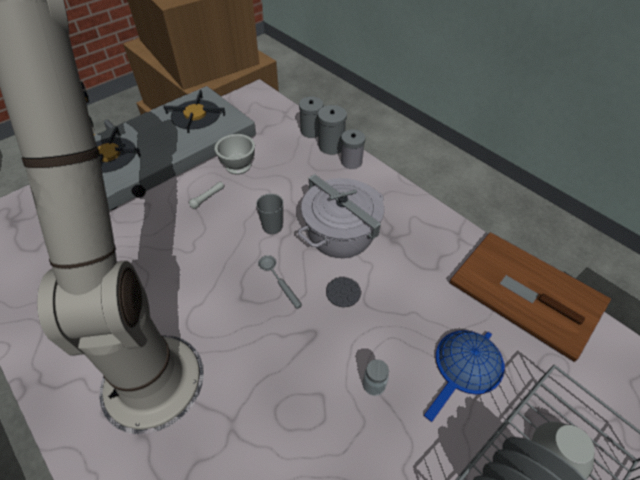

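```bash
cat > fit.py <<'E'
from h import *
from scipy.optimize import least_squares
def cloud(f):
    v,u=np.mgrid[:480,:640]; r=f["range_z"]; m=r>0
    P=np.linalg.inv(f["intrinsics"])@np.stack([u[m]*r[m],v[m]*r[m],r[m]])
    return (f["T"][:3,:3]@P).T+f["T"][:3,3]
def run():
  for n in ("top","side"):
    f=robot.grab_frame(n); P=cloud(f); d=np.hypot(P[:,0]-.616,P[:,1]-.027)
    A=P[(d<.14)]; print(n,len(A),"hist",np.histogram(A[:,2],np.arange(.09,.181,.005))[0])
    # ring mask: flat level z
    R=A[abs(A[:,2]-.122)<.005]
    c=np.array([.616,.027])
    # maximise the number of rim points inside annulus 84..112 minus those outside
    best=None
    for dx in np.arange(-.025,.0251,.001):
        for dy in np.arange(-.025,.0251,.001):
            q=np.hypot(R[:,0]-.616-dx,R[:,1]-.027-dy)
            s=((q>.084)&(q<.112)).sum()-((q<.082)|(q>.114)).sum()
            if best is None or s>best[0]: best=(s,[(dx,dy)])
            elif s==best[0]: best[1].append((dx,dy))
    print("ring",best[0],len(R),np.mean(best[1],0)+c, "z",np.median(R[:,2]))
    c=np.mean(best[1],0)+c
    B=A[(A[:,2]>.1435)&(A[:,2]<.156)]; q=B[:,:2]-B[:,:2].mean(0)
    w,V=np.linalg.eigh(q.T@q); e=V[:,1]*np.sign(V[1,1]); t=q@e
    print("bar mean",B[:,:2].mean(0),"mid",B[:,:2].mean(0)+e*(t.max()+t.min())/2,"yaw",np.degrees(np.arctan2(-e[0],e[1])),"ext",t.min(),t.max(),"z",np.median(B[:,2]))
    for t in ("mortar","pestle","sieve","tumbler","trivet","spoon","spice_jar"):
      for r in robot.place_of(f,t)[:1]: print(t,round(r["conf"],2),pt(f,r["centre"],0).round(3))
if __name__=="__main__": run()
E
python3 fit.py
```

```text
top 8163 hist [ 162   71    1   23    4  509 1789  890 1279  367   46  626  220   26
    5   50   62    0]
ring 1963 2592 [0.621 0.028] z 0.12193206871161688
bar mean [0.62011501 0.02666821] mid [0.62010902 0.02727682] yaw 0.5639245879683529 ext -0.12357922481499616 0.12479650242633022 z 0.14860295214361918
mortar 0.88 [0.568 0.471 0.   ]
pestle 0.67 [0.422 0.413 0.   ]
sieve 0.82 [ 0.578 -0.456  0.   ]
tumbler 0.77 [0.501 0.178 0.   ]
trivet 0.65 [0.618 0.03  0.   ]
spoon 0.92 [ 0.388  0.02  -0.   ]
spice_jar 0.72 [ 0.419  0.414 -0.   ]
side 7629 hist [ 119   44    6   43   86  304 1400  529  892  269   28  475  129   22
   11   51   39    1]
ring 1365 1864 [0.623 0.026] z 0.12203207061386978
bar mean [0.6204779  0.01642832] mid [0.6203991  0.02465013] yaw 0.5491306240260158 ext -0.11743258747876419 0.13387697866906803 z 0.14856148553407167
mortar 0.81 [0.587 0.477 0.   ]
pestle 0.8 [0.428 0.425 0.   ]
sieve 0.66 [ 0.58  -0.466  0.   ]
tumbler 0.95 [ 0.495  0.183 -0.   ]
trivet 0.97 [ 0.49  -0.122  0.   ]
spoon 0.94 [ 0.382  0.014 -0.   ]
spice_jar 0.75 [ 0.366 -0.349  0.   ]
```

The top picture shows the pot around (306,190) with the crossbar running nearly horizontally from (256,187) to (355,189). The tumbler is at (245,242), the trivet at (358,248) and the spoon at (310,284). The two handles, at about (295,150) and (308,238), look slightly twisted against the bar, so I'll check the yaw with depth. In the side picture the clamp lies from (312,182) to (377,230) and the left jaw is clear.

```bash
python3 - <<'E'
from fit import *
for n in("top","side"):
    f=robot.grab_frame(n);P=cloud(f);c=np.array([.621,.0265]);q=P[:,:2]-c;d=np.hypot(*q.T)
    for s in(-1,1):
        m=(d>.116)&(d<.142)&(P[:,2]>.07)&(P[:,2]<.105)&(q[:,0]*s>.08)
        print(n,s,m.sum(),q[m].mean(0),q[m].min(0),q[m].max(0),P[m,2].mean())
    for lo,hi in((.07,.14),(-.14,-.07)):
        m=(q[:,1]>lo)&(q[:,1]<hi)&(abs(q[:,0])<.03)&(P[:,2]>.14)&(P[:,2]<.155)
        print("bar",q[m].min(0),q[m].max(0),np.median(q[m],0))
    m=(d<.03)&(P[:,2]>.155);print("screw",np.median(q[m],0),P[m,2].max())
f=robot.grab_frame("top");cv2.imwrite("pics/crop.png",cv2.resize(f["pixels"][130:260,220:390],None,fx=4,fy=4,interpolation=2))
E
```

```text
top -1 146 [-0.12825655 -0.00146219] [-0.1370667  -0.03790165] [-0.10979769  0.03701529] 0.09356101732037278
top 1 119 [0.12857825 0.00388705] [ 0.11654758 -0.03441722] [0.13604755 0.0406355 ] 0.09330588513825969
bar [-0.0143028   0.07005219] [0.01022969 0.12514499] [-0.00167549  0.09957775]
bar [-0.01224285 -0.12344931] [ 0.01260933 -0.07003004] [-0.0006486  -0.09765571]
screw [-0.00092606 -0.00042349] 0.17368731564242035
side -1 117 [-0.12796018 -0.00729324] [-0.13589256 -0.04143072] [-0.11102449  0.03381452] 0.09345621088139089
side 1 29 [ 0.13151677 -0.01927491] [ 0.12309186 -0.03832354] [0.13780713 0.02432063] 0.09388449338708028
bar [-0.01408124  0.07008322] [0.01229069 0.12322086] [-0.00186623  0.09730387]
bar [-0.01133145 -0.12718439] [ 0.01463033 -0.0708829 ] [ 0.00070817 -0.10056741]
screw [-0.00238466 -0.00448677] 0.17344801410483102
```

View pics/crop.png

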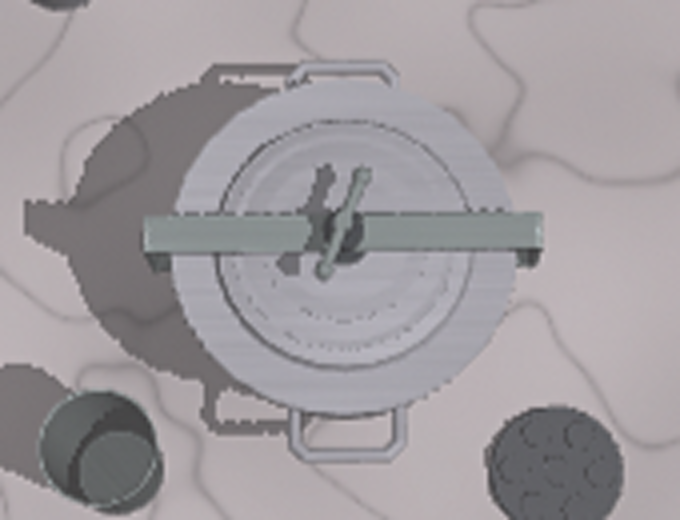

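Emit:
drive_tool:
  rows:
    - [0,0,0,0,0,0.177,0]
    - [0,0,0,0,0,0.177,0]
    - [0,0,0,0,0,0.177,0]
    - [0,0,0,0,0,0.177,0]
    - [0,0,0,0,0,0.177,0]
    - [0,0,0,0,0,0.177,0]
    - [0,0,0,0,0,0.18,0]
    - [0,0,0,0,0,0,0]
  force: 10

```text
clock: 2.95
tcp_pos: [0.2097, 0.6152, 0.2456]
eef_rot: [180.0, 0.0, 90.1]
wrist_force: [-0.7, 0.4, 0.4]
width: 0.0165
grip_force: 0.0
```

The crop shows the handles lined up with the pot's axis at column 345, top and bottom. The twist was only the back handle's shadow, so the yaw is about 0.6°.

Emit:
drive_tool:
  rows:
    - [-41.5,30.2,0,0,0,0,0]
    - [-41.5,30.2,0,0,0,0,0]
    - [-41.5,30.2,0,0,0,0,0]
    - [-41.5,30.2,0,0,0,0,0]
    - [-41.5,30.2,0,0,0,0,0]
    - [-41.5,30.2,0,0,0,0,0]
    - [-41.5,30.2,0,0,0,0,0]
    - [-41.5,30.2,0,0,0,0,0]

```text
clock: 3.95
tcp_pos: [0.4523, 0.2819, 0.2458]
eef_rot: [180.0, -0.0, 90.3]
wrist_force: [0.6, 0.1, -0.3]
width: 0.0005
grip_force: 0.0
```

Emit:
drive_tool:
  rows:
    - [-41.5,30.2,0,0,0,0,0]
    - [-41.5,30.2,0,0,0,0,0]
    - [-41.5,30.2,0,0,0,0,0]
    - [-41.5,30.2,0,0,0,0,0]
    - [0,0,0,0,0,0,0]
    - [0,0,0,0,0,0,0]

```text
clock: 4.7
tcp_pos: [0.5719, 0.1176, 0.2453]
eef_rot: [-180.0, -0.0, 90.1]
wrist_force: [0.4, 0.0, -0.6]
width: 0.0003
grip_force: 0.0
```

Emit:
drive_tool:
  rows:
    - [0,0,30,0,0,0,0]
    - [0,0,30,0,0,0,0]
    - [0,0,25,0,0,0,0]
    - [0,0,12,0,0,0,0]
    - [0,0,3,0,0,0,0]
    - [0,0,0,0,0,0,0]

```text
clock: 5.45
tcp_pos: [0.5727, 0.1178, 0.1463]
eef_rot: [179.9, -0.0, 90.1]
wrist_force: [-0.3, 0.6, 0.3]
width: 0.0001
grip_force: 0.0
```

Emit:
drive_tool:
  rows:
    - [0,0,1,0,0,0,0]
    - [0,0,1,0,0,0,0]
    - [0,0,1,0,0,0,0]
    - [0,0,1,0,0,0,0]
    - [0,0,0,0,0,0,0]

```text
clock: 6.08
tcp_pos: [0.5722, 0.1172, 0.1414]
eef_rot: [-180.0, 0.0, 90.0]
wrist_force: [0.3, -0.7, 0.6]
width: 0.0005
grip_force: 0.0
```

Emit:
drive_tool:
  rows:
    - [0,0,0.8,0,0,0,0]
    - [0,0,0.7,0,0,0,0]
    - [0,0,0,0,0,0,0]

```text
clock: 6.45
tcp_pos: [0.5723, 0.1172, 0.1402]
eef_rot: [180.0, -0.0, 90.0]
wrist_force: [-1.2, -1.2, 3.3]
width: 0.0003
grip_force: 1.8
```

```bash
python3 - <<'E'
import numpy as np
a=np.linspace(27,153,25);r=.103+.003*np.sin(np.radians((a-27)/126*180))
t=np.radians(a+.6);x=.6205-r*np.sin(t);y=.026+r*np.cos(t)
x[0],y[0]=.5723,.1172
for k in range(3):
    print([[round(float(1000*(y[i+1]-y[i])),1),round(float(1000*(x[i+1]-x[i])),1)] for i in range(8*k,8*k+8)],x[8*k+8].round(4),y[8*k+8].round(4))
E
```

```text
[[-4.3, -7.9], [-5.2, -7.9], [-5.9, -7.5], [-6.6, -6.9], [-7.3, -6.3], [-7.9, -5.6], [-8.4, -4.8], [-8.8, -4.0]] 0.5215 0.0628
[[-9.2, -3.1], [-9.4, -2.2], [-9.6, -1.3], [-9.7, -0.4], [-9.7, 0.6], [-9.6, 1.5], [-9.4, 2.4], [-9.1, 3.3]] 0.5223 -0.0129
[[-8.7, 4.2], [-8.3, 5.0], [-7.7, 5.7], [-7.1, 6.4], [-6.5, 7.0], [-5.8, 7.6], [-5.0, 8.1], [-4.2, 8.5]] 0.5747 -0.0663
```

Emit:
drive_tool:
  rows:
    - [-4.3,-7.9,0.5,0,0,0,0]
    - [-5.2,-7.9,0,0,0,0,0]
    - [-5.9,-7.5,0,0,0,0,0]
    - [-6.6,-6.9,0,0,0,0,0]

```text
clock: 6.95
tcp_pos: [0.542, 0.0952, 0.14]
eef_rot: [179.9, -0.0, 90.0]
wrist_force: [2.4, 2.5, 4.5]
width: 0.0004
grip_force: 2.3
```

Emit:
drive_tool:
  rows:
    - [-7.3,-6.3,0,0,0,0,0]
    - [-7.9,-5.6,0,0,0,0,0]
    - [-8.4,-4.8,0,0,0,0,0]
    - [-8.8,-4,0,0,0,0,0]

```text
clock: 7.45
tcp_pos: [0.5209, 0.063, 0.1397]
eef_rot: [-180.0, -0.1, 90.0]
wrist_force: [1.3, 3.5, 5.4]
width: 0.0004
grip_force: 2.8
```

Emit:
drive_tool:
  rows:
    - [-9.2,-3.1,0,0,0,0,0]
    - [-9.4,-2.2,0,0,0,0,0]
    - [-9.6,-1.3,0,0,0,0,0]
    - [-9.7,-0.4,0,0,0,0,0]
    - [-9.7,0.6,0,0,0,0,0]

```text
clock: 8.07
tcp_pos: [0.5134, 0.016, 0.1393]
eef_rot: [-179.8, -0.1, 90.0]
wrist_force: [-0.1, 5.0, 6.9]
width: 0.0004
grip_force: 3.4
```

Emit:
drive_tool:
  rows:
    - [-9.6,1.5,0,0,0,0,0]
    - [-9.4,2.4,0,0,0,0,0]
    - [-9.1,3.3,0,0,0,0,0]
    - [-8.7,4.2,0,0,0,0,0]

```text
clock: 8.57
tcp_pos: [0.5236, -0.0205, 0.1389]
eef_rot: [-179.7, -0.1, 90.0]
wrist_force: [-2.2, 5.4, 8.0]
width: 0.0005
grip_force: 4.0
```

The force is creeping up, so I'll ease it by 1 mm over the rest of the sweep.

Emit:
drive_tool:
  rows:
    - [-8.3,5,-0.4,0,0,0,0]
    - [-7.7,5.7,-0.3,0,0,0,0]
    - [-7.1,6.4,-0.3,0,0,0,0]
    - [-6.5,7,0,0,0,0,0]

```text
clock: 9.07
tcp_pos: [0.5469, -0.0509, 0.1394]
eef_rot: [-179.6, -0.1, 90.0]
wrist_force: [-4.4, 3.6, 6.0]
width: 0.0002
grip_force: 3.3
```

Emit:
drive_tool:
  rows:
    - [-5.8,7.6,0,0,0,0,0]
    - [-5,8.1,0,0,0,0,0]
    - [-4.2,8.5,0,0,0,0,0]
    - [0,0,0,0,0,0,0]
    - [0,0,0,0,0,0,0]

```text
clock: 9.7
tcp_pos: [0.5717, -0.0668, 0.1396]
eef_rot: [-179.7, -0.0, 90.0]
wrist_force: [-2.4, 0.9, 6.5]
width: 0.0006
grip_force: 3.0
```

Emit:
drive_tool:
  rows:
    - [0,0,-5,0,0,0,0]
    - [0,0,-15,0,0,0,0]
    - [0,0,-30,0,0,0,0]
    - [0,0,-40,0,0,0,0]
    - [0,0,-40,0,0,0,0]
    - [0,0,0,0,0,0,0]
    - [0,0,0,0,0,0,0]

```text
clock: 10.58
tcp_pos: [0.574, -0.0664, 0.2704]
eef_rot: [-180.0, 0.0, 90.0]
wrist_force: [-1.2, 0.0, 0.3]
width: 0.0004
grip_force: 0.0
```

```bash
python3 - <<'E'
from fit import *
f=robot.grab_frame("side");P=cloud(f);q=P[:,:2]-[.621,.0265];d=np.hypot(*q.T)
m=(d<.03)&(P[:,2]>.155)&(P[:,2]<.178);print("screw",np.median(q[m],0),P[m,2].max())
m=(d>.116)&(d<.142)&(P[:,2]>.07)&(P[:,2]<.105)&(q[:,0]<-.08);print("handle",q[m].mean(0))
print(robot.get_state()["tcp_pos"],robot.job_done())
E
```

```text
screw [ 0.00123501 -0.01472048] 0.1596924952088925
handle [-0.12806281 -0.00620318]
the job is handed in; nothing more can be done
[ 0.5736786  -0.06626491  0.26967877] None
```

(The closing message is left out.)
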